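# Sort forward-pressure screws by length into their parts trays

### The job

Sort the four loose silver forward-pressure screws by length into the four parts trays: the longest screw into the longest tray, the next longest into the next, and so on down to the shortest in the shortest. Set each one down (do not drop it) so that it lies flat on the tray floor, wholly inside the rim. Leave the bronze ferrule and the cracked black heel piece where they are.

Things in the scene. Friction and masses are not known exactly. Their poses are not given: they have to be found in the camera images.
- screw_a: The shortest forward-pressure screw: silver steel, 40 mm long overall, lying on its side. Threaded shaft 11 mm thick (the plain place to grip), a hex head 8 mm long at its +x end and a hex collar 4 mm long at its -x end, both 14 mm across flats (16 mm across corners). Origin on the screw's axis at mid-length, 7 mm above what it lies on; its x axis runs along the screw. About 42 g.
- screw_b: The second-shortest forward-pressure screw: silver steel, 56 mm long overall, lying on its side. Threaded shaft 11 mm thick (the plain place to grip), a hex head 8 mm long at its +x end and a hex collar 4 mm long at its -x end, both 14 mm across flats (16 mm across corners). Origin on the screw's axis at mid-length, 7 mm above what it lies on; its x axis runs along the screw. About 54 g.
- screw_c: The second-longest forward-pressure screw: silver steel, 74 mm long overall, lying on its side. Threaded shaft 11 mm thick (the plain place to grip), a hex head 8 mm long at its +x end and a hex collar 4 mm long at its -x end, both 14 mm across flats (16 mm across corners). Origin on the screw's axis at mid-length, 7 mm above what it lies on; its x axis runs along the screw. About 68 g.
- screw_d: The longest forward-pressure screw: silver steel, 94 mm long overall, lying on its side. Threaded shaft 11 mm thick (the plain place to grip), a hex head 8 mm long at its +x end and a hex collar 4 mm long at its -x end, both 14 mm across flats (16 mm across corners). Origin on the screw's axis at mid-length, 7 mm above what it lies on; its x axis runs along the screw. About 82 g.
- tray_a: The shortest of four shallow parts trays: dark grey floor, bare galvanised rim, fixed to the bench, open on top. Inside 62 mm long (its x axis) by 60 mm wide (its y axis); walls 2.5 mm thick, rim 8 mm above the bench, floor 2 mm thick. Origin at the centre of its underside, on the bench; z up.
- tray_b: The second-shortest of four shallow parts trays: dark grey floor, bare galvanised rim, fixed to the bench, open on top. Inside 78 mm long (its x axis) by 60 mm wide (its y axis); walls 2.5 mm thick, rim 8 mm above the bench, floor 2 mm thick. Origin at the centre of its underside, on the bench; z up.
- tray_c: The second-longest of four shallow parts trays: dark grey floor, bare galvanised rim, fixed to the bench, open on top. Inside 96 mm long (its x axis) by 60 mm wide (its y axis); walls 2.5 mm thick, rim 8 mm above the bench, floor 2 mm thick. Origin at the centre of its underside, on the bench; z up.
- tray_d: The longest of four shallow parts trays: dark grey floor, bare galvanised rim, fixed to the bench, open on top. Inside 116 mm long (its x axis) by 60 mm wide (its y axis); walls 2.5 mm thick, rim 8 mm above the bench, floor 2 mm thick. Origin at the centre of its underside, on the bench; z up.
- ferrule: Dull bronze ferrule, a plain tube 22 mm across and 30 mm high standing on end among the screws; bystander. Origin at the centre of its underside, z up.
- heel_piece: Cracked black ski-binding heel piece, about 95 mm long (its x axis), 60 mm wide, 60 mm high, standing at one side; bystander. Origin at the centre of its underside, z up.
There are look-alikes about, which are no part of the job. What is shaped like the tray_c but red or turquoise is not meant.

How it is judged (in metres and radians):
At the end, for the whole second after the job is handed in: Each screw flat on the floor of its own rank's tray inside its rim (axis at most 12.5 mm above the bench, level within 0.08 rad), released, at rest; ferrule and heel piece moved under 12 mm (x of screw_a in the frame of tray_a between -0.025 and 0.025 m and y of screw_a in the frame of tray_a between -0.0245 and 0.0245 m and z of screw_a in the frame of tray_a below 0.0125 m and angle between screw_a's own x axis and vertical between 1.49 and 1.65 rad and linear speed of each of screw_a, screw_b, screw_c, screw_d below 0.01 m/s and angular speed of each of screw_a, screw_b, screw_c, screw_d below 0.2 rad/s and contact force between each of screw_a, screw_b, screw_c, screw_d and the fingers below 0.05 N and x of screw_b in the frame of tray_b between -0.033 and 0.033 m and y of screw_b in the frame of tray_b between -0.0245 and 0.0245 m and z of screw_b in the frame of tray_b below 0.0125 m and angle between screw_b's own x axis and vertical between 1.49 and 1.65 rad and x of screw_c in the frame of tray_c between -0.042 and 0.042 m and y of screw_c in the frame of tray_c between -0.0245 and 0.0245 m and z of screw_c in the frame of tray_c below 0.0125 m and angle between screw_c's own x axis and vertical between 1.49 and 1.65 rad and x of screw_d in the frame of tray_d between -0.052 and 0.052 m and y of screw_d in the frame of tray_d between -0.0245 and 0.0245 m and z of screw_d in the frame of tray_d below 0.0125 m and angle between screw_d's own x axis and vertical between 1.49 and 1.65 rad and distance of each of ferrule, heel_piece from where it was at the start of the episode below 0.012 m); the robot touches nothing.
It fails at once if a screw is let go more than 6 cm above the bench (dropped or thrown) ((height (world z) of screw_a above 0.06 m and contact force between screw_a and the fingers below 0.01 N) or (height (world z) of screw_b above 0.06 m and contact force between screw_b and the fingers below 0.01 N) or (height (world z) of screw_c above 0.06 m and contact force between screw_c and the fingers below 0.01 N) or (height (world z) of screw_d above 0.06 m and contact force between screw_d and the fingers below 0.01 N)).
It fails at once if the bronze ferrule is moved more than 12 mm (distance of ferrule from where it was at the start of the episode above 0.012 m).
It fails at once if the cracked heel piece is moved more than 12 mm (distance of heel_piece from where it was at the start of the episode above 0.012 m).
It also fails if it takes over 102 s, if anything falls off the work surface, if the arm or the gripper's body presses on something with over 40 N, if the wrist force passes 120 N, or if a joint passes its speed limit or range.

### The arm

A 6-joint arm with a two-finger parallel gripper is mounted at the origin on the work surface. World frame = base frame: x ahead of the robot, y to its left, z up, the work surface at z = 0. Lengths are in mm, angles in rad, forces in N, time in s.
With the tool pointing down it reaches from about 275 to 1000 mm from the base axis. Payload 8.4 kg.
Tool frame: the origin (TCP) lies midway between the tips of the shut fingers; the grasp point (between the pads) lies 19 mm behind it; z points along the fingers, y is the line along which they close (so a half turn about z gives the same grasp; the last joint's range is limited). The gripper opens to 85 mm and grips with 20 to 120 N. Pads are 22 mm wide; open, the fingers measure 114 mm over their backs; the gripper's body (76 mm by 85 mm) begins 54 mm behind the grasp point. The pads swing forward as they close: fully open they stand 13 mm farther back than shut.
Start: joints at [1.165, 0.353, 1.633, -0, 1.155, -0.002], TCP at [245.571, 574.737, 231.281] pointing down, gripper open.
Joint ranges: [-2.63, 2.63], [-0.92, 2.1], [0.06, 2.66], [-1.3, 4.44], [0, 2.69], [-3.02, 3.02]. Speed limits (rad/s): [2.22, 2.22, 2.79, 3.14, 3.14, 3.14].

### API

Orientations are given as [roll, pitch, yaw] about the fixed x, y, z axes, in that order (R = Rz(yaw) Ry(pitch) Rx(roll)).
In Python, from rig import * gives the robot as it stands.
- The arm moves only by the shell command python3 -m jog 'ROWS' [FORCE]. ROWS is JSON, a list of rows, each an object of numbers: "x", "y", "z": the shift along the tool's x, y, z in cm; "spin": the turn about the tool's z in rad; "grip": the closure, from 0 (fully open) to 1 (shut). In form: [{"x": .., "y": .., "z": .., "spin": .., "grip": ..}, ...]. A call has 1 to 20 rows; each row shifts and turns the commanded pose from where the row before left it, along the tool's axes as they then stand; what a row does not reach is not made up. A row lasts 1/12 s, in which the tool goes at most 41.7 mm and 7.16 degrees, less where a joint would pass 70% of its speed; a pose out of reach is approached as far as the arm can. A call with a gripper value outside its range is refused whole. The fingers move at their own pace and stop on an object; FORCE is the grip in N (left out, the last holds). Time passes only in rows, so rows that do not move let the fingers close. It gives the time, the measured TCP pose, the force, the opening and the grip force at its end, in the units of the state.
- sense(): the state, without advancing time (a new reading comes with each control period).
- grab_frame(name): name is "scene" or "top" or "wrist"; returns a dict with "pixels" (420x560x3 uint8, blue, green, red), "camera_matrix" (3x3 intrinsics, pixels), "rvec" (rotation vector, rad) and "tvec" (3), from world to camera coordinates, as OpenCV has them; the wrist camera has in their place "T_tool_cam" (4x4, takes a point from camera to tool coordinates, whose origin is the TCP and whose axes are the flange's). Camera axes: x right, y down, z forward; pixel columns grow to the right and rows downward; lengths in mm; the calibration is good to about 2 mm. A picture is of the moment at which its call begins: read the wrist's pose just before it. There is no depth.
- sign_off(): hands the job in; it is judged then, once.
The state is a dict: "clock": time; "qpos": joint angles; "qvel": joint speeds; "joint_efforts": joint torques, N m; "eef_pos": TCP position; "tcp_rot": TCP orientation; "contact_force": force on the tool from outside, world axes, zero at the start; "wrist_torque": the same for the moment, N m; "opening": opening from 0.0 (shut) to 1.0 (fully open); "grasp_force": force on a finger pad.
Only numpy, scipy, OpenCV 4.12 (cv2) and the standard library are available. Lean on these libraries where they do the work, as an engineer would, in place of code of your own. Each camera call takes 0.05 s, during which the arm holds its last target. There are 200 camera calls.

## Working session

There is one attempt and no reset: what is moved stays moved. The work goes in short steps, Python scripts to look and compute and a shell command to move; the robot and the scene stay as the last step left them, time stands still between calls to the robot, and variables do not carry over. Pictures are saved under pics/ and viewed, at most 14 in all, crops included, and the job is handed in when it is done.

```bash
mkdir -p pics; ls; python3 - <<'E'
from rig import *
import cv2
for n in ("top","scene"):
    f=grab_frame(n); cv2.imwrite(f"pics/{n}1.png",f["pixels"]); print(n,f["camera_matrix"],f["rvec"],f["tvec"])
print(sense())
E
```

```text
pics
top [[516.13603492   0.         279.4888561 ]
 [  0.         516.13603492 210.29283821]
 [  0.           0.           1.        ]] [ 2.17513763 -2.17933791  0.10970126] [  16.51182663  593.55170832 1215.48408862]
scene [[512.36901881   0.         281.74844131]
 [  0.         512.36901881 209.34196832]
 [  0.           0.           1.        ]] [ 0.6485424   2.59440844 -1.20267793] [ 482.70648596 -150.17881484 1407.58625735]
{'clock': 0.1, 'qpos': array([ 1.16459421e+00,  3.53575927e-01,  1.63407375e+00, -2.30487171e-05,
        1.15521526e+00, -2.37017129e-03]), 'qvel': array([-6.05859347e-04, -3.15576489e-05, -2.86378579e-03, -1.60742823e-03,
       -1.33996371e-03, -1.43228473e-03]), 'joint_efforts': array([ 1.01819103e-03, -6.06358695e+01, -3.42821789e+01,  6.19529806e-05,
        3.87207168e-03, -2.37652824e-05]), 'eef_pos': array([245.40589437, 574.32576803, 230.63262913]), 'tcp_rot': array([-3.14032033e+00,  1.80594270e-05,  2.73777004e+00]), 'contact_force': array([ 0.13082294,  0.03960425, -0.06863127]), 'wrist_torque': array([ 0.03064638,  0.00974646, -0.01610394]), 'grasp_force': 0.0, 'opening': 1.0003821555405965}
```

View pics/top1.png

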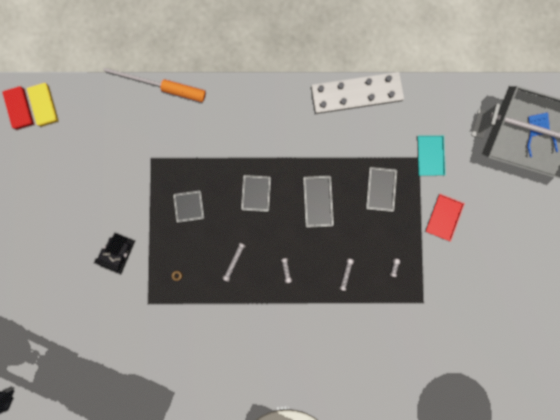

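View pics/scene1.png

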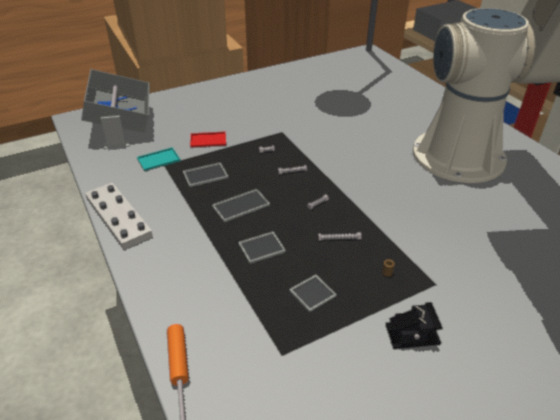

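The top view shows four grey trays on the black mat at px (189,206), (256,193), (318,202) and (382,189). The screws are at (234,262), (287,271), (347,275) and (396,268). The ferrule is at (176,275) and the heel piece at (115,253). The red and turquoise look-alikes are off the mat to the right.

```bash
cat > h.py <<'E'
from rig import *
import cv2, numpy as np
def ray(f,uv,z):
    R=cv2.Rodrigues(np.array(f["rvec"],float))[0]; t=np.array(f["tvec"],float).ravel()
    c=-R.T@t; d=R.T@np.linalg.inv(f["camera_matrix"])@np.array([uv[0],uv[1],1.])
    return (c+d*(z-c[2])/d[2])[:2]
def tcp():
    s=sense(); return s,s["eef_pos"],cv2.Rodrigues(np.eye(3))[0]
E
python3 - <<'E'
from h import *
f=grab_frame("top"); im=f["pixels"].copy()
g=cv2.cvtColor(im,cv2.COLOR_BGR2GRAY)
m=np.zeros_like(g); m[162:299,155:418]=(g[162:299,155:418]>55)*255
cs,_=cv2.findContours(m,cv2.RETR_EXTERNAL,cv2.CHAIN_APPROX_NONE)
for c in cs:
    if len(c)<12: continue
    z=8 if cv2.contourArea(c)>300 else 7
    p=np.float32([ray(f,q[0],z) for q in c])
    (x,y),(w,h),a=cv2.minAreaRect(p)
    if w<h: w,h,a=h,w,a+90
    print(c[:,0].mean(0).round(), "xy",round(x,1),round(y,1),"size",round(w,1),round(h,1),"long axis deg",round(a,1), "col",im[tuple(c[0,0][::-1])])
R=cv2.Rodrigues(f["rvec"])[0]; print(-R.T@f["tvec"])
E
```

```text
[176. 275.] xy 437.7 265.6 size 25.8 25.3 long axis deg 45.5 col [47 59 69]
[395. 267.] xy 456.7 -264.3 size 50.0 21.7 long axis deg 163.7 col [53 55 59]
[346. 274.] xy 439.6 -147.0 size 84.9 21.2 long axis deg 164.6 col [54 57 60]
[286. 270.] xy 449.6 -0.6 size 66.5 20.8 long axis deg 10.7 col [55 57 60]
[234. 262.] xy 470.6 127.1 size 103.5 22.7 long axis deg 154.9 col [53 55 58]
[188. 206.] xy 606.3 238.5 size 78.4 75.2 long axis deg 8.0 col [55 56 58]
[318. 201.] xy 618.6 -79.5 size 132.6 75.4 long axis deg 2.3 col [53 56 58]
[256. 193.] xy 638.5 73.8 size 94.0 75.1 long axis deg 177.6 col [60 63 65]
[381. 189.] xy 648.1 -235.5 size 112.1 75.2 long axis deg 174.3 col [57 61 63]
[ 477.92931546   24.81087067 1265.28488123]
```

```bash
cat >> h.py <<'E'
def need(x,y,z,deg):
    "tool shift (cm) in present axes, then spin, to reach x,y,z (mm) with tool x axis at deg (mod 180)"
    s=sense(); p=np.array(s["eef_pos"]); r,pi,yaw=s["tcp_rot"]
    R=cv2.Rodrigues(np.array([0,0,yaw]))[0]@cv2.Rodrigues(np.array([0,pi,0]))[0]@cv2.Rodrigues(np.array([r,0,0]))[0]
    sp=(yaw-np.radians(deg)+np.pi/2)%np.pi-np.pi/2
    d=R.T@(np.array([x,y,z])-p)/10
    print("at",p.round(1),"yaw",np.degrees(yaw).round(1),"shift cm",d.round(2),"spin",round(sp,3),"q6",round(s["qpos"][5],2),"t",round(s["clock"],2),"open",round(s["opening"],2))
E
python3 -c "
from h import *
need(470.6,127.1,120,154.9)"
```

```text
at [245.4 574.4 230.7] yaw 156.9 shift cm [-38.28 -32.27  11.11] spin 0.034 q6 -0.0 t 0.15 open 1.0
```

```bash
python3 -m jog '[{"x":-2.55,"y":-2.15,"z":0.74,"grip":0.4},{"x":-2.55,"y":-2.15,"z":0.74,"grip":0.4},{"x":-2.55,"y":-2.15,"z":0.74,"grip":0.4},{"x":-2.55,"y":-2.15,"z":0.74,"grip":0.4},{"x":-2.55,"y":-2.15,"z":0.74,"grip":0.4},{"x":-2.55,"y":-2.15,"z":0.74,"grip":0.4},{"x":-2.55,"y":-2.15,"z":0.74,"grip":0.4},{"x":-2.55,"y":-2.15,"z":0.74,"grip":0.4},{"x":-2.55,"y":-2.15,"z":0.74,"grip":0.4},{"x":-2.55,"y":-2.15,"z":0.74,"grip":0.4},{"x":-2.55,"y":-2.15,"z":0.74,"grip":0.4},{"x":-2.55,"y":-2.15,"z":0.74,"grip":0.4},{"x":-2.55,"y":-2.15,"z":0.74,"grip":0.4},{"x":-2.55,"y":-2.15,"z":0.74,"grip":0.4},{"x":-2.55,"y":-2.15,"z":0.74,"grip":0.4},{"spin":0.034,"grip":0.4},{"grip":0.4}]' 40
python3 - <<'E'
from h import *
need(470.6,127.1,120,154.9)
f=grab_frame("wrist"); cv2.imwrite("pics/w1.png",f["pixels"]); print(f["camera_matrix"],f["T_tool_cam"])
E
```

```text
at [245.4 574.4 230.7] yaw 156.9 shift cm [-38.28 -32.27  11.11] spin 0.034 q6 -0.0 t 0.15 open 1.0
[[373.66632556   0.         283.88740119]
 [  0.         373.66632556 204.87487665]
 [  0.           0.           1.        ]] [[-2.09410249e-04 -9.58081555e-01 -2.86495534e-01  7.34563263e+01]
 [ 9.99999901e-01 -8.78173851e-05 -4.37263400e-04 -3.97954428e-01]
 [ 3.93774709e-04 -2.86495597e-01  9.58081478e-01 -1.42735773e+02]
 [ 0.00000000e+00  0.00000000e+00  0.00000000e+00  1.00000000e+00]]schema error: expected keys x, y, z, spin, grip
```

View pics/w1.png

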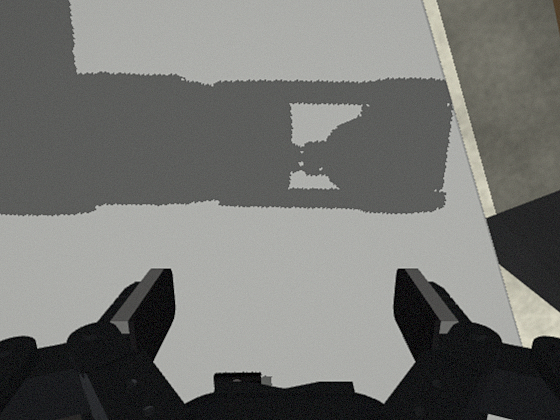

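The call was refused because every row needs all five keys, so nothing has moved. The wrist view shows only bare bench, the gripper's shadow and the two fingertips near (165,270) and (405,270).

```bash
python3 -m jog '[{"x":-2.55,"y":-2.15,"z":0.74,"spin":0,"grip":0.4},{"x":-2.55,"y":-2.15,"z":0.74,"spin":0,"grip":0.4},{"x":-2.55,"y":-2.15,"z":0.74,"spin":0,"grip":0.4},{"x":-2.55,"y":-2.15,"z":0.74,"spin":0,"grip":0.4},{"x":-2.55,"y":-2.15,"z":0.74,"spin":0,"grip":0.4},{"x":-2.55,"y":-2.15,"z":0.74,"spin":0,"grip":0.4},{"x":-2.55,"y":-2.15,"z":0.74,"spin":0,"grip":0.4},{"x":-2.55,"y":-2.15,"z":0.74,"spin":0,"grip":0.4},{"x":-2.55,"y":-2.15,"z":0.74,"spin":0,"grip":0.4},{"x":-2.55,"y":-2.15,"z":0.74,"spin":0,"grip":0.4},{"x":-2.55,"y":-2.15,"z":0.74,"spin":0,"grip":0.4},{"x":-2.55,"y":-2.15,"z":0.74,"spin":0,"grip":0.4},{"x":-2.55,"y":-2.15,"z":0.74,"spin":0,"grip":0.4},{"x":-2.55,"y":-2.15,"z":0.74,"spin":0,"grip":0.4},{"x":-2.55,"y":-2.15,"z":0.74,"spin":0,"grip":0.4},{"x":0,"y":0,"z":0,"spin":0.034,"grip":0.4},{"x":0,"y":0,"z":0,"spin":0,"grip":0.4},{"x":0,"y":0,"z":0,"spin":0,"grip":0.4}]' 40
cat >> h.py <<'E'
def wrist(name,z=7,thr=90):
    "bright blobs in the wrist view, onto height z: world centre, size, direction, head end"
    s=sense(); p=np.array(s["eef_pos"]); r,pi,yaw=s["tcp_rot"]
    rod=lambda *v: cv2.Rodrigues(np.array(v,float))[0]
    R=rod(0,0,yaw)@rod(0,pi,0)@rod(r,0,0)
    f=grab_frame("wrist"); cv2.imwrite(f"pics/{name}.png",f["pixels"])
    T=np.array(f["T_tool_cam"]); Rc=R@T[:3,:3]; c=p+R@T[:3,3]
    F=dict(camera_matrix=f["camera_matrix"],rvec=cv2.Rodrigues(Rc.T)[0],tvec=-Rc.T@c)
    g=cv2.cvtColor(f["pixels"],cv2.COLOR_BGR2GRAY); m=(g>thr).astype(np.uint8)*255
    m=cv2.morphologyEx(m,cv2.MORPH_CLOSE,np.ones((7,7)))
    for q in cv2.findContours(m,cv2.RETR_EXTERNAL,cv2.CHAIN_APPROX_NONE)[0]:
        if cv2.contourArea(q)<300: continue
        w=np.float32([ray(F,u[0],z) for u in q]); (x,y),sz,a=cv2.minAreaRect(w)
        if sz[0]<sz[1]: sz,a=sz[::-1],a+90
        print(q[:,0].mean(0).round(),"xy",round(x,1),round(y,1),"size",np.round(sz,1),"deg",round(a%180,1))
E
python3 - <<'E'
from h import *
need(470.6,127.1,120,154.9); wrist("w2")
E
```

```text
clock: 1.7
eef_pos: [470.5, 127.7, 120.2]
tcp_rot: [-3.141, -0.0, 2.703]
contact_force: [-0.1, 0.2, 0.2]
opening: 0.6
grasp_force: 0.0
at [470.5 127.7 120.2] yaw 154.9 shift cm [-0.04 -0.05  0.02] spin -0.0 q6 -0.87 t 1.7 open 0.6
[134. 407.] xy 576.9 -68.2 size [33.3 32.7] deg 64.9
[301. 370.] xy 611.2 73.9 size [66.8 36.8] deg 85.8
[370. 284.] xy 558.4 160.2 size [51.8 14.1] deg 174.6
[197. 284.] xy 501.2 38.2 size [52.1 14.5] deg 135.4
[490. 288.] xy 605.3 237.3 size [72.8 66.4] deg 7.9
[115. 247.] xy 450.1 -1.6 size [58.6 17.7] deg 10.9
[282. 198.] xy 471.9 125.3 size [97.3 15.7] deg 154.8
[137.  53.] xy 325.3 85.2 size [260.9  90.5] deg 90.0
```

View pics/w2.png

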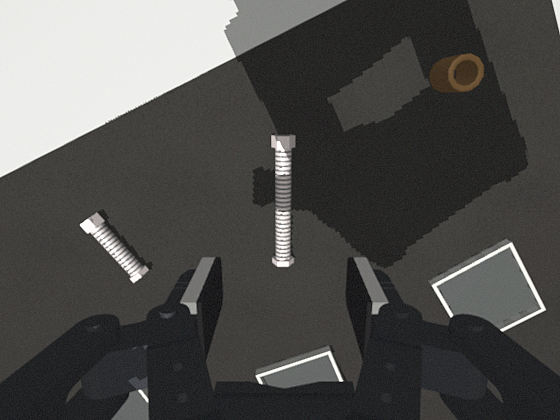

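The wrist view shows screw d centred at (282,198) with its head end up, and its size and pose agree with the top view. The shaft lies between the fingers.

```bash
python3 -m jog '[{"x":-0.2,"y":-0.15,"z":2.4,"spin":0,"grip":0.4},{"x":0,"y":0,"z":2.4,"spin":0,"grip":0.4},{"x":0,"y":0,"z":2.4,"spin":0,"grip":0.4},{"x":0,"y":0,"z":2.4,"spin":0,"grip":0.4},{"x":0,"y":0,"z":1.0,"spin":0,"grip":0.5},{"x":0,"y":0,"z":0.7,"spin":0,"grip":0.6},{"x":0,"y":0,"z":0.3,"spin":0,"grip":1},{"x":0,"y":0,"z":0,"spin":0,"grip":1},{"x":0,"y":0,"z":0,"spin":0,"grip":1},{"x":0,"y":0,"z":0,"spin":0,"grip":1},{"x":0,"y":0,"z":0,"spin":0,"grip":1},{"x":0,"y":0,"z":0,"spin":0,"grip":1},{"x":0,"y":0,"z":0,"spin":0,"grip":1},{"x":0,"y":0,"z":0,"spin":0,"grip":1}]' 40
python3 -c "
from h import *
need(618.6,-79.5,60,2.3)"
```

```text
clock: 2.92
eef_pos: [472.0, 125.7, 4.6]
tcp_rot: [3.141, 0.0, 2.704]
contact_force: [-0.5, -1.0, 2.1]
opening: 0.104
grasp_force: 39.4
at [472.  125.7   4.6] yaw 154.9 shift cm [-21.98 -12.36  -5.54] spin -0.478 q6 -0.88 t 2.92 open 0.1
```

```bash
python3 -m jog '[{"x":0,"y":0,"z":-1.5,"spin":0,"grip":1},{"x":0,"y":0,"z":-2,"spin":0,"grip":1},{"x":0,"y":0,"z":-2,"spin":0,"grip":1},{"x":-2.2,"y":-1.24,"z":0,"spin":0,"grip":1},{"x":-2.2,"y":-1.24,"z":0,"spin":0,"grip":1},{"x":-2.2,"y":-1.24,"z":0,"spin":0,"grip":1},{"x":-2.2,"y":-1.24,"z":0,"spin":0,"grip":1},{"x":-2.2,"y":-1.24,"z":0,"spin":0,"grip":1},{"x":-2.2,"y":-1.24,"z":0,"spin":0,"grip":1},{"x":-2.2,"y":-1.24,"z":0,"spin":0,"grip":1},{"x":-2.2,"y":-1.24,"z":0,"spin":0,"grip":1},{"x":-2.2,"y":-1.24,"z":0,"spin":0,"grip":1},{"x":-2.2,"y":-1.24,"z":0,"spin":0,"grip":1},{"x":0,"y":0,"z":0,"spin":-0.12,"grip":1},{"x":0,"y":0,"z":0,"spin":-0.12,"grip":1},{"x":0,"y":0,"z":0,"spin":-0.12,"grip":1},{"x":0,"y":0,"z":0,"spin":-0.12,"grip":1},{"x":0,"y":0,"z":0,"spin":0,"grip":1},{"x":0,"y":0,"z":0,"spin":0,"grip":1}]' 40
python3 - <<'E'
from h import *
need(618.6,-79.5,7,2.3); wrist("w3",z=8)
E
```

```text
clock: 4.5
eef_pos: [618.3, -79.9, 59.1]
tcp_rot: [3.142, -0.0, -3.103]
contact_force: [-0.8, -0.2, -1.3]
opening: 0.103
grasp_force: 39.3
at [618.3 -79.9  59.1] yaw -177.8 shift cm [-0.04  0.04  5.21] spin -0.002 q6 -1.74 t 4.5 open 0.1
[141. 369.] xy 714.6 -164.6 size [92.9 17.4] deg 128.3
[500. 238.] xy 637.3 36.8 size [200.5  80.2] deg 14.1
[194. 195.] xy 622.3 -144.2 size [264.6 202.3] deg 174.1
```

View pics/w3.png

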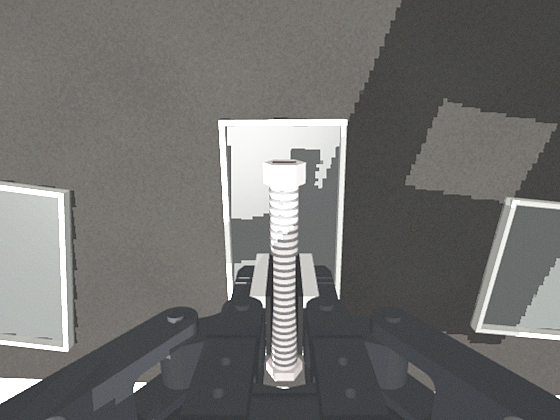

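The wrist view shows screw d held level and parallel to tray d's rim (219–348 px), centred at about column 285.

```bash
python3 -m jog '[{"x":0,"y":0,"z":2,"spin":0,"grip":1},{"x":0,"y":0,"z":1.8,"spin":0,"grip":1},{"x":0,"y":0,"z":0.8,"spin":0,"grip":1},{"x":0,"y":0,"z":0.4,"spin":0,"grip":1},{"x":0,"y":0,"z":0.2,"spin":0,"grip":1},{"x":0,"y":0,"z":0,"spin":0,"grip":1},{"x":0,"y":0,"z":0,"spin":0,"grip":1},{"x":0,"y":0,"z":0,"spin":0,"grip":0.85},{"x":0,"y":0,"z":0,"spin":0,"grip":0.78},{"x":0,"y":0,"z":0,"spin":0,"grip":0.75},{"x":0,"y":0,"z":0,"spin":0,"grip":0.75},{"x":0,"y":0,"z":-1,"spin":0,"grip":0.75},{"x":0,"y":0,"z":-2,"spin":0,"grip":0.75},{"x":0,"y":0,"z":-3,"spin":0,"grip":0.6},{"x":0,"y":0,"z":-3,"spin":0,"grip":0.4},{"x":0,"y":0,"z":-2,"spin":0,"grip":0.4},{"x":0,"y":0,"z":0,"spin":0,"grip":0.4}]' 40
python3 - <<'E'
from h import *
need(450,-1.2,120,10.8)
E
```

```text
clock: 5.97
eef_pos: [621.4, -80.3, 122.9]
tcp_rot: [-3.14, 0.008, -3.099]
contact_force: [1.1, -0.8, 0.9]
opening: 0.6
grasp_force: 0.0
at [621.4 -80.3 122.9] yaw -177.6 shift cm [16.8   8.63  0.15] spin -0.146 q6 -1.74 t 5.97 open 0.6
```

```bash
python3 -m jog '[{"x":2.4,"y":1.23,"z":0,"spin":0,"grip":0.4},{"x":2.4,"y":1.23,"z":0,"spin":0,"grip":0.4},{"x":2.4,"y":1.23,"z":0,"spin":0,"grip":0.4},{"x":2.4,"y":1.23,"z":0,"spin":0,"grip":0.4},{"x":2.4,"y":1.23,"z":0,"spin":0,"grip":0.4},{"x":2.4,"y":1.23,"z":0,"spin":0,"grip":0.4},{"x":2.4,"y":1.23,"z":0,"spin":0,"grip":0.4},{"x":0,"y":0,"z":0,"spin":-0.073,"grip":0.4},{"x":0,"y":0,"z":0,"spin":-0.073,"grip":0.4},{"x":0,"y":0,"z":0,"spin":0,"grip":0.4},{"x":0,"y":0,"z":0,"spin":0,"grip":0.4}]' 40
python3 - <<'E'
from h import *
need(450,-1.2,4,10.8); wrist("w4")
f=grab_frame("top"); cv2.imwrite("pics/top2.png",cv2.resize(f["pixels"][150:310,145:430],None,fx=2.5,fy=2.5))
E
```

```text
clock: 6.88
eef_pos: [447.0, -0.9, 117.5]
tcp_rot: [-3.142, 0.0, -2.955]
contact_force: [-0.3, 1.0, 0.4]
opening: 0.599
grasp_force: 0.0
at [447.   -0.9 117.5] yaw -169.3 shift cm [-0.28 -0.08 11.35] spin -0.002 q6 -1.76 t 6.88 open 0.6
[134. 408.] xy 644.9 -96.4 size [34.7 32.4] deg 100.7
[129. 316.] xy 560.8 -102.2 size [27.2 12.5] deg 100.7
[370. 284.] xy 498.1 76.3 size [51.9 13.9] deg 30.4
[195. 285.] xy 522.0 -58.4 size [51.6 21.8] deg 171.2
[283. 205.] xy 450.6 -1.0 size [59.9 16.6] deg 10.7
[ 75. 152.] xy 441.1 -147.4 size [80.1 16.7] deg 163.9
[303.  44.] xy 330.5 -11.5 size [366.8  79. ] deg 90.1
```

View pics/top2.png

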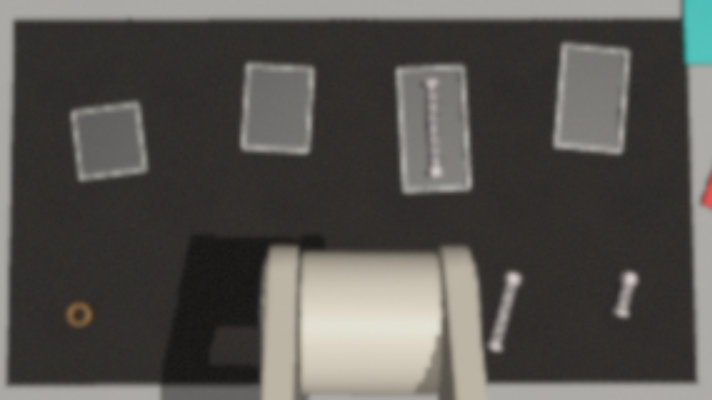

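The crop of the top view shows screw d lying inside tray d at (433,128), clear of the rim. The wrist measurement of screw b agrees with the top view to within 1 mm.

```bash
python3 -m jog '[{"x":-0.3,"y":-0.05,"z":2.4,"spin":0,"grip":0.4},{"x":0,"y":0,"z":2.4,"spin":0,"grip":0.4},{"x":0,"y":0,"z":2.4,"spin":0,"grip":0.4},{"x":0,"y":0,"z":2.2,"spin":0,"grip":0.4},{"x":0,"y":0,"z":1.0,"spin":0,"grip":0.5},{"x":0,"y":0,"z":0.6,"spin":0,"grip":0.6},{"x":0,"y":0,"z":0.3,"spin":0,"grip":1},{"x":0,"y":0,"z":0,"spin":0,"grip":1},{"x":0,"y":0,"z":0,"spin":0,"grip":1},{"x":0,"y":0,"z":0,"spin":0,"grip":1},{"x":0,"y":0,"z":0,"spin":0,"grip":1},{"x":0,"y":0,"z":0,"spin":0,"grip":1},{"x":0,"y":0,"z":0,"spin":0,"grip":1},{"x":0,"y":0,"z":0,"spin":0,"grip":1}]' 40
python3 -c "
from h import *
need(638.5,73.8,60,177.6)"
```

```text
clock: 8.15
eef_pos: [450.1, -0.9, 4.5]
tcp_rot: [-3.141, 0.0, -2.953]
contact_force: [-0.0, -0.1, -0.5]
opening: 0.107
grasp_force: 39.1
at [450.1  -0.9   4.5] yaw -169.2 shift cm [-19.9    3.81  -5.54] spin 0.23 q6 -1.76 t 8.15 open 0.11
```

```bash
python3 -m jog '[{"x":0,"y":0,"z":-1.5,"spin":0,"grip":1},{"x":0,"y":0,"z":-2,"spin":0,"grip":1},{"x":0,"y":0,"z":-2,"spin":0,"grip":1},{"x":-2.5,"y":0.48,"z":0,"spin":0,"grip":1},{"x":-2.5,"y":0.48,"z":0,"spin":0,"grip":1},{"x":-2.5,"y":0.48,"z":0,"spin":0,"grip":1},{"x":-2.5,"y":0.48,"z":0,"spin":0,"grip":1},{"x":-2.5,"y":0.48,"z":0,"spin":0,"grip":1},{"x":-2.5,"y":0.48,"z":0,"spin":0,"grip":1},{"x":-2.5,"y":0.48,"z":0,"spin":0,"grip":1},{"x":-2.4,"y":0.45,"z":0,"spin":0,"grip":1},{"x":0,"y":0,"z":0,"spin":0.115,"grip":1},{"x":0,"y":0,"z":0,"spin":0.115,"grip":1},{"x":0,"y":0,"z":0,"spin":0,"grip":1},{"x":0,"y":0,"z":0,"spin":0,"grip":1}]' 40
python3 - <<'E'
from h import *
need(638.5,73.8,7,177.6); wrist("w5",z=8)
E
```

```text
clock: 9.4
eef_pos: [638.0, 73.7, 59.0]
tcp_rot: [-3.141, -0.001, 3.103]
contact_force: [0.6, 1.4, 0.1]
opening: 0.104
grasp_force: 39.2
at [638.   73.7  59. ] yaw 177.8 shift cm [-0.05  0.01  5.2 ] spin 0.004 q6 -1.42 t 9.4 open 0.1
[421. 377.] xy 738.0 156.1 size [29.8  7.7] deg 49.0
[148. 365.] xy 724.3 -13.8 size [82.5 17.5] deg 124.6
[527. 261.] xy 672.7 189.4 size [186.4  80.8] deg 9.7
[444. 134.] xy 589.9 157.2 size [65.6 42.9] deg 93.6
[182. 206.] xy 636.6 -1.6 size [233.4 215.5] deg 177.8
```

View pics/w5.png

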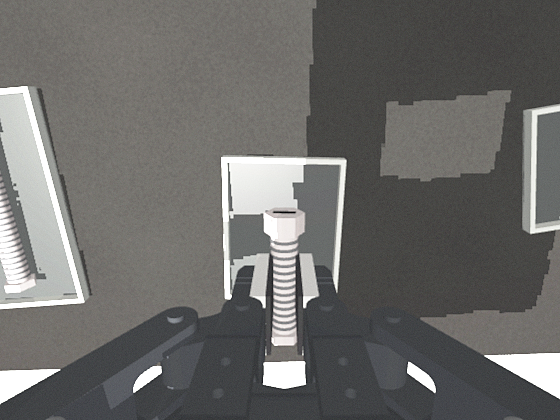

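Screw b is held straight over tray b, at column 285 between rims at 222 and 346 px. Now I'll set it down.

```bash
python3 -m jog '[{"x":0,"y":0,"z":2,"spin":0,"grip":1},{"x":0,"y":0,"z":1.8,"spin":0,"grip":1},{"x":0,"y":0,"z":0.8,"spin":0,"grip":1},{"x":0,"y":0,"z":0.4,"spin":0,"grip":1},{"x":0,"y":0,"z":0.2,"spin":0,"grip":1},{"x":0,"y":0,"z":0,"spin":0,"grip":1},{"x":0,"y":0,"z":0,"spin":0,"grip":1},{"x":0,"y":0,"z":0,"spin":0,"grip":0.85},{"x":0,"y":0,"z":0,"spin":0,"grip":0.78},{"x":0,"y":0,"z":0,"spin":0,"grip":0.75},{"x":0,"y":0,"z":0,"spin":0,"grip":0.75},{"x":0,"y":0,"z":-1,"spin":0,"grip":0.75},{"x":0,"y":0,"z":-2,"spin":0,"grip":0.75},{"x":0,"y":0,"z":-3,"spin":0,"grip":0.6},{"x":0,"y":0,"z":-3,"spin":0,"grip":0.4},{"x":0,"y":0,"z":-2,"spin":0,"grip":0.4},{"x":0,"y":0,"z":0,"spin":0,"grip":0.4}]' 40
python3 - <<'E'
from h import *
need(441,-147.2,120,164)
E
```

```text
clock: 10.87
eef_pos: [641.4, 74.1, 123.1]
tcp_rot: [3.14, 0.008, 3.1]
contact_force: [1.0, 0.4, 0.1]
opening: 0.599
grasp_force: 0.0
at [641.4  74.1 123.1] yaw 177.6 shift cm [ 19.1  -22.95   0.13] spin 0.237 q6 -1.42 t 10.87 open 0.6
```

```bash
python3 -m jog '[{"x":1.88,"y":-2.29,"z":0,"spin":0,"grip":0.4},{"x":1.88,"y":-2.29,"z":0,"spin":0,"grip":0.4},{"x":1.88,"y":-2.29,"z":0,"spin":0,"grip":0.4},{"x":1.88,"y":-2.29,"z":0,"spin":0,"grip":0.4},{"x":1.88,"y":-2.29,"z":0,"spin":0,"grip":0.4},{"x":1.88,"y":-2.29,"z":0,"spin":0,"grip":0.4},{"x":1.88,"y":-2.29,"z":0,"spin":0,"grip":0.4},{"x":1.88,"y":-2.29,"z":0,"spin":0,"grip":0.4},{"x":1.88,"y":-2.29,"z":0,"spin":0,"grip":0.4},{"x":1.88,"y":-2.29,"z":0,"spin":0,"grip":0.4},{"x":0,"y":0,"z":0,"spin":0.118,"grip":0.4},{"x":0,"y":0,"z":0,"spin":0.118,"grip":0.4},{"x":0,"y":0,"z":0,"spin":0,"grip":0.4},{"x":0,"y":0,"z":0,"spin":0,"grip":0.4}]' 40
python3 - <<'E'
from h import *
need(441,-147.2,4.2,164); wrist("w6")
E
```

```text
clock: 12.03
eef_pos: [440.8, -147.2, 117.4]
tcp_rot: [3.142, 0.0, 2.867]
contact_force: [0.7, 0.9, 0.5]
opening: 0.598
grasp_force: 0.0
at [ 440.8 -147.2  117.4] yaw 164.3 shift cm [-1.000e-02  0.000e+00  1.132e+01] spin 0.005 q6 -1.62 t 12.03 open 0.6
[434. 407.] xy 646.0 -70.6 size [35.6 30.5] deg 170.2
[436. 315.] xy 562.3 -59.7 size [20.4 20.2] deg 3.3
[370. 284.] xy 520.6 -101.0 size [51.3 13.9] deg 4.0
[197. 284.] xy 484.5 -229.3 size [51.6 14.4] deg 144.8
[136. 262.] xy 456.7 -265.4 size [46.3 16.7] deg 164.8
[284. 198.] xy 441.1 -147.2 size [77.8 16.3] deg 163.8
[189. 109.] xy 354.0 -214.7 size [491.2 198.6] deg 108.8
```

```bash
python3 -m jog '[{"x":0,"y":0,"z":2.4,"spin":0.005,"grip":0.4},{"x":0,"y":0,"z":2.4,"spin":0,"grip":0.4},{"x":0,"y":0,"z":2.4,"spin":0,"grip":0.4},{"x":0,"y":0,"z":2.2,"spin":0,"grip":0.4},{"x":0,"y":0,"z":1.0,"spin":0,"grip":0.5},{"x":0,"y":0,"z":0.6,"spin":0,"grip":0.6},{"x":0,"y":0,"z":0.3,"spin":0,"grip":1},{"x":0,"y":0,"z":0,"spin":0,"grip":1},{"x":0,"y":0,"z":0,"spin":0,"grip":1},{"x":0,"y":0,"z":0,"spin":0,"grip":1},{"x":0,"y":0,"z":0,"spin":0,"grip":1},{"x":0,"y":0,"z":0,"spin":0,"grip":1},{"x":0,"y":0,"z":0,"spin":0,"grip":1},{"x":0,"y":0,"z":0,"spin":0,"grip":1}]' 40
python3 -c "
from h import *
need(648.1,-235.5,60,174.3)"
```

```text
clock: 13.25
eef_pos: [441.1, -147.2, 4.5]
tcp_rot: [-3.142, 0.0, 2.859]
contact_force: [0.0, 0.3, -0.9]
opening: 0.102
grasp_force: 39.1
at [ 441.1 -147.2    4.5] yaw 163.8 shift cm [-22.34  -2.7   -5.54] spin -0.183 q6 -1.61 t 13.25 open 0.1
```

```bash
python3 -m jog '[{"x":0,"y":0,"z":-1.5,"spin":0,"grip":1},{"x":0,"y":0,"z":-2,"spin":0,"grip":1},{"x":0,"y":0,"z":-2,"spin":0,"grip":1},{"x":-2.5,"y":-0.3,"z":0,"spin":0,"grip":1},{"x":-2.5,"y":-0.3,"z":0,"spin":0,"grip":1},{"x":-2.5,"y":-0.3,"z":0,"spin":0,"grip":1},{"x":-2.5,"y":-0.3,"z":0,"spin":0,"grip":1},{"x":-2.5,"y":-0.3,"z":0,"spin":0,"grip":1},{"x":-2.5,"y":-0.3,"z":0,"spin":0,"grip":1},{"x":-2.5,"y":-0.3,"z":0,"spin":0,"grip":1},{"x":-2.5,"y":-0.3,"z":0,"spin":0,"grip":1},{"x":-2.34,"y":-0.3,"z":0,"spin":0,"grip":1},{"x":0,"y":0,"z":0,"spin":-0.092,"grip":1},{"x":0,"y":0,"z":0,"spin":-0.092,"grip":1},{"x":0,"y":0,"z":0,"spin":0,"grip":1},{"x":0,"y":0,"z":0,"spin":0,"grip":1}]' 40
python3 - <<'E'
from h import *
need(648.1,-235.5,7,174.3); wrist("w7",z=8)
E
```

```text
clock: 14.58
eef_pos: [647.6, -235.3, 58.9]
tcp_rot: [3.141, -0.001, 3.04]
contact_force: [-0.1, -0.1, -1.0]
opening: 0.106
grasp_force: 39.2
at [ 647.6 -235.3   58.9] yaw 174.2 shift cm [-0.06 -0.01  5.19] spin -0.002 q6 -1.82 t 14.58 open 0.11
[421. 377.] xy 752.7 -159.3 size [29.3  7.4] deg 45.2
[518. 352.] xy 735.2 -96.0 size [89.4 39.9] deg 52.8
[290. 246.] xy 674.7 -239.7 size [156.   65.6] deg 174.3
[527. 146.] xy 619.5 -104.4 size [122.5  30.9] deg 6.0
[ 44. 201.] xy 642.3 -354.1 size [243.   78.5] deg 161.9
```

View pics/w7.png

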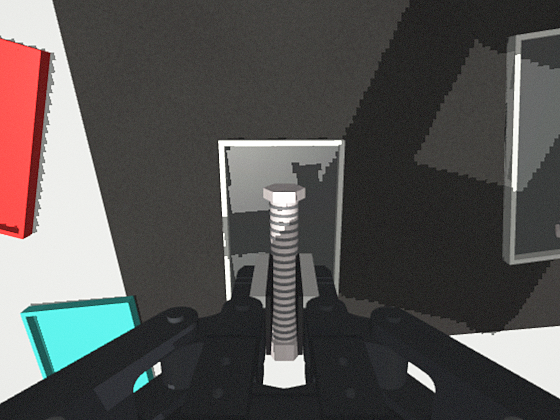

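Screw c is over the grey tray c, aligned between rims at 220 and 343 px. The red and turquoise trays are well clear.

```bash
python3 -m jog '[{"x":0,"y":0,"z":2,"spin":0,"grip":1},{"x":0,"y":0,"z":1.8,"spin":0,"grip":1},{"x":0,"y":0,"z":0.8,"spin":0,"grip":1},{"x":0,"y":0,"z":0.4,"spin":0,"grip":1},{"x":0,"y":0,"z":0.2,"spin":0,"grip":1},{"x":0,"y":0,"z":0,"spin":0,"grip":1},{"x":0,"y":0,"z":0,"spin":0,"grip":1},{"x":0,"y":0,"z":0,"spin":0,"grip":0.85},{"x":0,"y":0,"z":0,"spin":0,"grip":0.78},{"x":0,"y":0,"z":0,"spin":0,"grip":0.75},{"x":0,"y":0,"z":0,"spin":0,"grip":0.75},{"x":0,"y":0,"z":-1,"spin":0,"grip":0.75},{"x":0,"y":0,"z":-2,"spin":0,"grip":0.75},{"x":0,"y":0,"z":-3,"spin":0,"grip":0.6},{"x":0,"y":0,"z":-3,"spin":0,"grip":0.4},{"x":0,"y":0,"z":-2,"spin":0,"grip":0.4},{"x":0,"y":0,"z":0,"spin":0,"grip":0.4},{"x":0,"y":0,"z":0,"spin":0,"grip":0.4}]' 40
python3 - <<'E'
from h import *
need(456.5,-265,120,164.3)
E
```

```text
clock: 16.13
eef_pos: [648.9, -235.8, 119.6]
tcp_rot: [-3.141, 0.003, 3.043]
contact_force: [-1.0, 0.2, 0.3]
opening: 0.598
grasp_force: 0.0
at [ 648.9 -235.8  119.6] yaw 174.3 shift cm [18.86 -4.8  -0.1 ] spin 0.175 q6 -1.82 t 16.13 open 0.6
```

```bash
python3 -m jog '[{"x":2.35,"y":-0.6,"z":0,"spin":0,"grip":0.4},{"x":2.35,"y":-0.6,"z":0,"spin":0,"grip":0.4},{"x":2.35,"y":-0.6,"z":0,"spin":0,"grip":0.4},{"x":2.35,"y":-0.6,"z":0,"spin":0,"grip":0.4},{"x":2.35,"y":-0.6,"z":0,"spin":0,"grip":0.4},{"x":2.35,"y":-0.6,"z":0,"spin":0,"grip":0.4},{"x":2.35,"y":-0.6,"z":0,"spin":0,"grip":0.4},{"x":2.35,"y":-0.6,"z":0,"spin":0,"grip":0.4},{"x":0,"y":0,"z":0,"spin":0.088,"grip":0.4},{"x":0,"y":0,"z":0,"spin":0.087,"grip":0.4},{"x":0,"y":0,"z":0,"spin":0,"grip":0.4},{"x":0,"y":0,"z":0,"spin":0,"grip":0.4},{"x":0,"y":0,"z":0,"spin":0,"grip":0.4}]' 40
python3 - <<'E'
from h import *
need(456.5,-265,4.2,164.3); wrist("w8")
E
```

```text
clock: 17.22
eef_pos: [456.0, -264.4, 116.8]
tcp_rot: [3.141, -0.001, 2.871]
contact_force: [-0.4, -0.2, 0.4]
opening: 0.597
grasp_force: 0.0
at [ 456.  -264.4  116.8] yaw 164.5 shift cm [-0.08 -0.04 11.26] spin 0.003 q6 -1.83 t 17.22 open 0.6
[134. 407.] xy 590.5 -437.2 size [34.  32.2] deg 74.5
[347. 369.] xy 606.7 -254.4 size [34.2 25.1] deg 164.5
[224. 354.] xy 559.9 -348.6 size [72.7 32.2] deg 179.9
[540. 313.] xy 604.2 -102.8 size [104.   36.6] deg 176.3
[370. 284.] xy 535.1 -218.1 size [51.1 13.7] deg 4.2
[283. 202.] xy 456.8 -265.4 size [44.1 16.5] deg 164.5
[185. 128.] xy 391.7 -352.9 size [460.8 224.9] deg 120.9
```

View pics/w8.png

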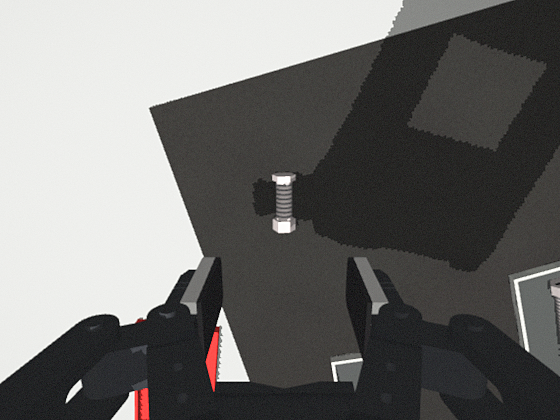

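Screw a is at (284,203), collar up and head down in the picture. Its shaft centre is therefore about 2 mm along tool +x from the screw's middle, and I'll aim the pads there.

```bash
python3 -m jog '[{"x":0.1,"y":-0.08,"z":2.4,"spin":0,"grip":0.4},{"x":0,"y":0,"z":2.4,"spin":0,"grip":0.4},{"x":0,"y":0,"z":2.4,"spin":0,"grip":0.4},{"x":0,"y":0,"z":2.2,"spin":0,"grip":0.4},{"x":0,"y":0,"z":1.0,"spin":0,"grip":0.5},{"x":0,"y":0,"z":0.6,"spin":0,"grip":0.6},{"x":0,"y":0,"z":0.3,"spin":0,"grip":1},{"x":0,"y":0,"z":0,"spin":0,"grip":1},{"x":0,"y":0,"z":0,"spin":0,"grip":1},{"x":0,"y":0,"z":0,"spin":0,"grip":1},{"x":0,"y":0,"z":0,"spin":0,"grip":1},{"x":0,"y":0,"z":0,"spin":0,"grip":1},{"x":0,"y":0,"z":0,"spin":0,"grip":1},{"x":0,"y":0,"z":0,"spin":0,"grip":1}]' 40
python3 -c "
from h import *
need(605.8,238,60,8)"
```

```text
clock: 18.43
eef_pos: [455.1, -265.2, 4.6]
tcp_rot: [-3.142, 0.0, 2.868]
contact_force: [-0.9, -0.2, -0.3]
opening: 0.107
grasp_force: 39.2
at [ 455.1 -265.2    4.6] yaw 164.3 shift cm [-0.9  52.52 -5.55] spin -0.413 q6 -1.83 t 18.43 open 0.11
```

```bash
python3 -m jog '[{"x":0,"y":0,"z":-1.5,"spin":0,"grip":1},{"x":0,"y":0,"z":-2,"spin":0,"grip":1},{"x":0,"y":0,"z":-2,"spin":0,"grip":1},{"x":-0.05,"y":2.6,"z":0,"spin":0,"grip":1},{"x":-0.05,"y":2.6,"z":0,"spin":0,"grip":1},{"x":-0.05,"y":2.6,"z":0,"spin":0,"grip":1},{"x":-0.05,"y":2.6,"z":0,"spin":0,"grip":1},{"x":-0.05,"y":2.6,"z":0,"spin":0,"grip":1},{"x":-0.05,"y":2.6,"z":0,"spin":0,"grip":1},{"x":-0.05,"y":2.6,"z":0,"spin":0,"grip":1},{"x":-0.05,"y":2.6,"z":0,"spin":0,"grip":1},{"x":-0.05,"y":2.6,"z":0,"spin":0,"grip":1},{"x":-0.05,"y":2.6,"z":0,"spin":0,"grip":1},{"x":-0.05,"y":2.6,"z":0,"spin":0,"grip":1},{"x":-0.05,"y":2.6,"z":0,"spin":0,"grip":1},{"x":-0.05,"y":2.6,"z":0,"spin":0,"grip":1},{"x":-0.05,"y":2.6,"z":0,"spin":0,"grip":1},{"x":-0.05,"y":2.6,"z":0,"spin":0,"grip":1},{"x":-0.05,"y":2.6,"z":0,"spin":0,"grip":1},{"x":-0.05,"y":2.6,"z":0,"spin":0,"grip":1}]' 40
python3 -m jog '[{"x":0,"y":2.77,"z":0,"spin":0,"grip":1},{"x":0,"y":2.77,"z":0,"spin":0,"grip":1},{"x":0,"y":2.77,"z":0,"spin":0,"grip":1},{"x":0,"y":0,"z":0,"spin":-0.103,"grip":1},{"x":0,"y":0,"z":0,"spin":-0.103,"grip":1},{"x":0,"y":0,"z":0,"spin":-0.103,"grip":1},{"x":0,"y":0,"z":0,"spin":-0.103,"grip":1},{"x":0,"y":0,"z":0,"spin":0,"grip":1},{"x":0,"y":0,"z":0,"spin":0,"grip":1}]' 40
python3 - <<'E'
from h import *
need(605.8,238,7,8); wrist("w9",z=8)
E
```

```text
clock: 20.1
eef_pos: [582.8, 159.4, 59.3]
tcp_rot: [-3.142, -0.0, 2.868]
contact_force: [0.2, 0.3, -0.1]
opening: 0.106
grasp_force: 39.3
clock: 20.85
eef_pos: [605.0, 238.0, 59.2]
tcp_rot: [-3.142, -0.0, -3.007]
contact_force: [-0.3, -0.0, -0.6]
opening: 0.107
grasp_force: 39.3
at [605.  238.   59.2] yaw -172.3 shift cm [-0.08 -0.01  5.22] spin -0.005 q6 -1.33 t 20.85 open 0.11
[ 16. 384.] xy 727.9 81.5 size [36.9 17.5] deg 129.1
[ 23. 252.] xy 639.0 94.7 size [87.1 27.2] deg 175.5
[291. 243.] xy 619.9 238.9 size [96.2 65.6] deg 7.6
[518. 199.] xy 594.7 351.7 size [237.2  76.6] deg 19.6
```

View pics/w9.png

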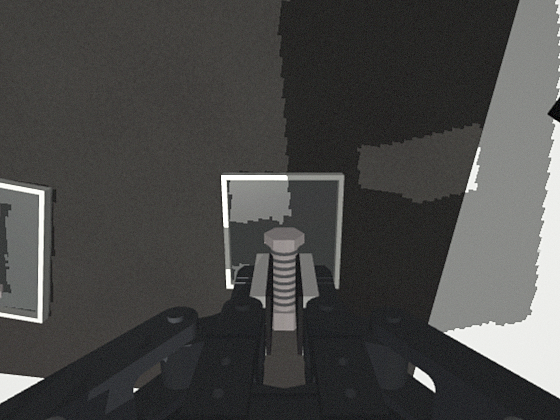

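Screw a is held level and centred over tray a, between rims at 222 and 343 px.

```bash
python3 -m jog '[{"x":0,"y":0,"z":2,"spin":0,"grip":1},{"x":0,"y":0,"z":1.8,"spin":0,"grip":1},{"x":0,"y":0,"z":0.8,"spin":0,"grip":1},{"x":0,"y":0,"z":0.4,"spin":0,"grip":1},{"x":0,"y":0,"z":0.2,"spin":0,"grip":1},{"x":0,"y":0,"z":0,"spin":0,"grip":1},{"x":0,"y":0,"z":0,"spin":0,"grip":1},{"x":0,"y":0,"z":0,"spin":0,"grip":0.85},{"x":0,"y":0,"z":0,"spin":0,"grip":0.78},{"x":0,"y":0,"z":0,"spin":0,"grip":0.75},{"x":0,"y":0,"z":0,"spin":0,"grip":0.75},{"x":0,"y":0,"z":-1,"spin":0,"grip":0.75},{"x":0,"y":0,"z":-2,"spin":0,"grip":0.75},{"x":0,"y":0,"z":-3,"spin":0,"grip":0.6},{"x":0,"y":0,"z":-3,"spin":0,"grip":0.4},{"x":0,"y":0,"z":-3,"spin":0,"grip":0.4},{"x":0,"y":0,"z":-3,"spin":0,"grip":0.4}]' 40
python3 -m jog '[{"x":3,"y":0,"z":-2,"spin":0,"grip":0.4},{"x":3,"y":0,"z":-2,"spin":0,"grip":0.4},{"x":3,"y":0,"z":-2,"spin":0,"grip":0.4},{"x":3,"y":0,"z":-1,"spin":0,"grip":0.4},{"x":3,"y":0,"z":0,"spin":0,"grip":0.4},{"x":3,"y":0,"z":0,"spin":0,"grip":0.4},{"x":3,"y":0,"z":0,"spin":0,"grip":0.4},{"x":0,"y":0,"z":0,"spin":0,"grip":0.4},{"x":0,"y":0,"z":0,"spin":0,"grip":0.4},{"x":0,"y":0,"z":0,"spin":0,"grip":0.4}]' 40
python3 - <<'E'
from h import *
f=grab_frame("top"); cv2.imwrite("pics/top3.png",cv2.resize(f["pixels"][150:310,95:430],None,fx=2.3,fy=2.3))
E
```

```text
clock: 22.32
eef_pos: [605.0, 238.0, 159.6]
tcp_rot: [3.142, 0.0, -3.003]
contact_force: [0.7, 0.3, -0.1]
opening: 0.601
grasp_force: 0.0
clock: 23.15
eef_pos: [398.0, 209.5, 228.2]
tcp_rot: [3.141, 0.002, -3.003]
contact_force: [0.6, 0.3, 0.6]
opening: 0.601
grasp_force: 0.0
```

View pics/top3.png

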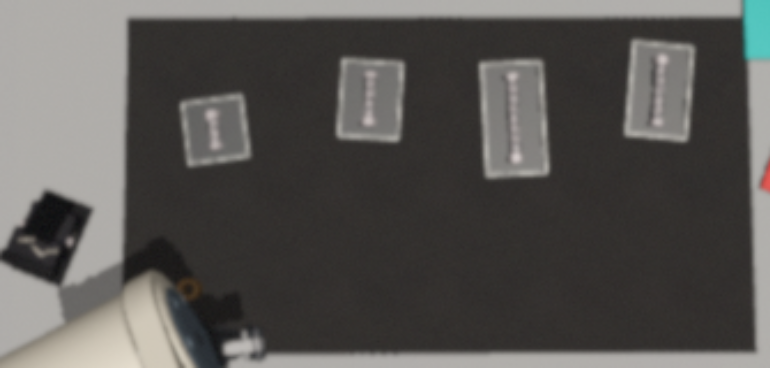

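All four screws lie inside their own trays, at (213,130), (370,98), (514,117) and (659,90). The ferrule at (188,289) and the heel piece haven't moved, so I'm handing in.

```bash
python3 -c "
from rig import *
print(sign_off())"
```

```text
the job is handed in; nothing more can be done
None
```

I set all four screws down in their matching trays, with the ferrule and heel piece left in place, and handed the job in at about 23 s; the sign-off returned no verdict.

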